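# Isolate the dust extractor and screw its cover down evenly

### The job

Swing the isolator handle to off so that its padlock hole lines up with the hole in the hasp; only then tighten the four lever screws of the dust extractor's cover, clockwise, in two rounds: first each about half way, then each fully home, both rounds crisscross (after the first screw the one diagonally opposite, then the other two) so that the cover goes down flat. Leave the isolator off and lined up, and do not disturb the jar, the bin or the wooden block.

Things in the scene. Friction and masses are not known exactly. Their poses are not given: they have to be found in the camera images.
- housing: Grey painted steel box of a bench dust extractor, 190 x 190 mm, 85 mm high, fixed on the bench; origin at the centre of its underside on the bench, z up. A round black duct stub sticks out of its +x side. On top: a sprung cover and four screws with lever handles, their vertical axes at (+-60, +-60) mm in this frame. Fixed steel locating tabs at the middle of each side reach 101 mm up.
- cover: Bare aluminium cover plate, 160 x 160 x 8 mm, about 0.5 kg, lying on a springy gasket under the four screws; origin at the centre of its underside, 93 mm above the bench at the start (top 101 mm), about 89 mm when screwed down flat.
- isolator: Grey switch box of the extractor's supply, 120 x 120 mm, 72 mm high, fixed on the bench, face up; origin at the centre of its underside, z up. In its centre is a vertical spindle with a bar handle. ON: the handle points along the box's +x (where a short black cable gland sticks out of that side); OFF: along +y, over a fixed steel hasp tab.
- handle (a joint): Angle of the isolator handle about the vertical through the isolator's origin: 0 = ON (handle along the isolator's +x), growing anticlockwise seen from above, 1.571 = OFF with the two padlock holes in line; it can be pushed too far, up to a stop at 1.87. Starts at 0 to 0.2. Stays where it is left; about 4 N at 40 mm from the axis moves it.
- handle_hole (a point): Centre of the 9 mm padlock hole in the handle's steel tab, 66 mm from the spindle axis, at its upper face (97 mm above the bench). The handle: a 40 mm hub; a black bar 16 mm wide to 55 mm from the axis, underside 90 mm and top 106 mm above the bench; then the tab, 22 mm wide, to 78 mm out, 90 to 97 mm high. Nothing stands higher beside it.
- hasp_hole (a point): Centre of the 9 mm padlock hole in the fixed hasp tab (top 84 mm above the bench), at (0, 66) mm in the isolator's frame.
- lever0 (a joint): Turn of the screw at the housing's +x +y corner: grows clockwise seen from above, which tightens it. At 0 (loose) its lever points along the housing's -y; fully home at the stop, 1.4, nearly along -x; half way is 0.7. Starts at 0 to 0.25. The screw goes down 3.5 mm per rad with its lever, and stays where it is left; 3 to 5 N at 42 mm from the axis turns it.
- lever0_tip (a point): Top of the outer end of that lever, 58 mm from its axis . The lever is a black bar 10 mm wide and 16 mm tall (the rounded end 15 mm wide) on a 24 mm hub of the same height; loose, its underside is 120 mm and its top (this point) 136 mm above the bench, 4.9 mm lower when home. Between the bar and the cover there are about 18 mm of air, and the levers do not hit one another.
- lever1 (a joint): Turn of the screw at the housing's +x -y corner: grows clockwise seen from above, which tightens it. At 0 (loose) its lever points along the housing's -x; fully home at the stop, 1.4, nearly along +y; half way is 0.7. Starts at 0 to 0.25. The screw goes down 3.5 mm per rad with its lever, and stays where it is left; 3 to 5 N at 42 mm from the axis turns it.
- lever1_tip (a point): Top of the outer end of that lever, 58 mm from its axis . The lever is a black bar 10 mm wide and 16 mm tall (the rounded end 15 mm wide) on a 24 mm hub of the same height; loose, its underside is 120 mm and its top (this point) 136 mm above the bench, 4.9 mm lower when home. Between the bar and the cover there are about 18 mm of air, and the levers do not hit one another.
- lever2 (a joint): Turn of the screw at the housing's -x -y corner: grows clockwise seen from above, which tightens it. At 0 (loose) its lever points along the housing's +y; fully home at the stop, 1.4, nearly along +x; half way is 0.7. Starts at 0 to 0.25. The screw goes down 3.5 mm per rad with its lever, and stays where it is left; 3 to 5 N at 42 mm from the axis turns it.
- lever2_tip (a point): Top of the outer end of that lever, 58 mm from its axis . The lever is a black bar 10 mm wide and 16 mm tall (the rounded end 15 mm wide) on a 24 mm hub of the same height; loose, its underside is 120 mm and its top (this point) 136 mm above the bench, 4.9 mm lower when home. Between the bar and the cover there are about 18 mm of air, and the levers do not hit one another.
- lever3 (a joint): Turn of the screw at the housing's -x +y corner: grows clockwise seen from above, which tightens it. At 0 (loose) its lever points along the housing's +x; fully home at the stop, 1.4, nearly along -y; half way is 0.7. Starts at 0 to 0.25. The screw goes down 3.5 mm per rad with its lever, and stays where it is left; 3 to 5 N at 42 mm from the axis turns it.
- lever3_tip (a point): Top of the outer end of that lever, 58 mm from its axis . The lever is a black bar 10 mm wide and 16 mm tall (the rounded end 15 mm wide) on a 24 mm hub of the same height; loose, its underside is 120 mm and its top (this point) 136 mm above the bench, 4.9 mm lower when home. Between the bar and the cover there are about 18 mm of air, and the levers do not hit one another.
- jar: Bystander: glass jar with a yellow lid, 70 mm across, 100 mm high; origin under its centre. Leave it alone.
- bin: Bystander: blue plastic bin, 100 x 150 x 70 mm; origin under its centre. Leave it alone.
- offcut: Bystander: wooden block, 90 x 60 x 40 mm; origin under its centre. Leave it alone.
There are look-alikes about, which are no part of the job. Several things have the shape of the isolator; the one meant has the colours described above.

How it is judged (in metres and radians):
On the way, in this order (a step that is already met when the one before it is completed fails the run):
1. the isolator handle is off, its hole within 6 mm of the hasp's (horizontal distance between handle_hole and hasp_hole below 0.006 m), for 0.2 s.
2. all four screws are part-tightened (each beyond 0.45 rad), none beyond 1.1 rad (value of joint lever0 between 0.45 and 1.1 rad and value of joint lever1 between 0.45 and 1.1 rad and value of joint lever2 between 0.45 and 1.1 rad and value of joint lever3 between 0.45 and 1.1 rad), for 0.2 s.
3. all four screws are home (beyond 1.27 rad) (value of joint each of lever0, lever1, lever2, lever3 above 1.27 rad), for 0.2 s.
At the end, for the whole second after the job is handed in: All four screws home (beyond 1.27 of 1.4 rad), the cover down on its gasket (its underside less than 91 mm above the housing's underside), flat within 0.01 rad and at rest, and the isolator still off with its two padlock holes within 6 mm of each other seen from above (all of step 3 and horizontal distance between handle_hole and hasp_hole below 0.006 m and z of cover in the frame of housing below 0.091 m and angle between cover's own z axis and vertical below 0.01 rad and linear speed of cover below 0.02 m/s and velocity of joint each of lever0, lever1, lever2, lever3, handle below 0.1 rad/s); the robot touches nothing.
It fails at once if a screw is tightened (beyond 0.45 rad) before the isolator is off (handle below 1.3 rad) (value of joint handle below 1.3 rad and value of joint any of lever0, lever1, lever2, lever3 above 0.45 rad).
It fails at once if a screw is taken far down (beyond 1.1 rad) while another is still loose (below 0.35 rad) (value of joint any of lever0, lever1, lever2, lever3 above 1.1 rad and value of joint any of lever0, lever1, lever2, lever3 below 0.35 rad).
It fails at once if first round not crisscross: two neighbouring screws beyond 0.5 rad while the other two are below 0.35 rad ((value of joint each of lever0, lever1 above 0.5 rad and value of joint each of lever2, lever3 below 0.35 rad) or (value of joint each of lever1, lever2 above 0.5 rad and value of joint each of lever3, lever0 below 0.35 rad) or (value of joint each of lever2, lever3 above 0.5 rad and value of joint each of lever0, lever1 below 0.35 rad) or (value of joint each of lever3, lever0 above 0.5 rad and value of joint each of lever1, lever2 below 0.35 rad)).
It fails at once if second round not crisscross: two neighbouring screws beyond 1.2 rad while the other two are below 1.1 rad ((value of joint each of lever0, lever1 above 1.2 rad and value of joint each of lever2, lever3 below 1.1 rad) or (value of joint each of lever1, lever2 above 1.2 rad and value of joint each of lever3, lever0 below 1.1 rad) or (value of joint each of lever2, lever3 above 1.2 rad and value of joint each of lever0, lever1 below 1.1 rad) or (value of joint each of lever3, lever0 above 1.2 rad and value of joint each of lever1, lever2 below 1.1 rad)).
It fails at once if a bystander is moved more than 30 mm (distance of any of jar, bin, offcut from where it was at the start of the episode above 0.03 m).
It also fails if it takes over 72 s, if anything falls off the work surface, if the arm or the gripper's body presses on something with over 40 N, if the wrist force passes 120 N, or if a joint passes its speed limit or range.

### The arm

A 6-joint arm with a two-finger parallel gripper is mounted at the origin on the work surface. World frame = base frame: x ahead of the robot, y to its left, z up, the work surface at z = 0. Lengths are in mm, angles in rad, forces in N, time in s.
With the tool pointing down it reaches from about 300 to 775 mm from the base axis. Payload 14.6 kg.
Tool frame: the origin (TCP) lies on the front face of the gripper's body, between the roots of the fingers; the fingertips stand 97 mm ahead of it and the grasp point (between the pads) lies 78 mm ahead of it; z points along the fingers, y is the line along which they close (so a half turn about z gives the same grasp; the last joint's range is limited). The gripper opens to 94 mm and grips with 3 to 60 N. Pads are 16 mm wide; open, the fingers measure 119 mm over their backs; the gripper's body (75 mm by 177 mm) begins 78 mm behind the grasp point.
Start: joints at [-1.242, 0.3, 1.521, -0, 1.321, -0.067], TCP at [212.043, -507.472, 302.646] pointing down, gripper open.
Joint ranges: [-3.03, 3.03], [-0.79, 2.21], [0.23, 2.52], [-1.04, 4.18], [0, 3.07], [-2.55, 2.55]. Speed limits (rad/s): [2.22, 2.22, 2.57, 3.14, 3.14, 3.14].

### API

Orientations are given as [roll, pitch, yaw] about the fixed x, y, z axes, in that order (R = Rz(yaw) Ry(pitch) Rx(roll)).
In Python, from cell import * gives the robot as it stands.
- The arm moves only by the tool carry_out, never from a script. Its arguments are lists of equal length, an entry for each row: "slide": the shift along the world's x, y, z scaled (see below), a list of three; "dr": the turn, a rotation vector about the world's x, y, z scaled (see below), a list of three; "gripper": the opening in per cent of the stroke, from 0 (shut) to 100 (fully open). A call has 1 to 10 rows; each row is the pose to reach, as a shift and turn from the pose commanded when the call began, turning the shorter way round; what a row does not reach only later rows make up. The controller multiplies each number of a shift by 0.25 m and each number of a turn by 360 degrees. A row lasts 1/12 s, in which the tool goes at most 41.7 mm and 7.16 degrees, less where a joint would pass 70% of its speed; a pose out of reach is approached as far as the arm can. A call with a number of a shift or a turn outside -1 to 1 is refused whole. A call with a gripper value outside its range is refused whole. The fingers move at their own pace and stop on an object; "newtons" is the grip in N (left out, the last holds). Time passes only in rows, so rows that repeat a pose let the fingers close. It gives the time, the measured TCP pose, the force, the opening and the grip force at its end, in the units of the state.
- read_state(): the state, without advancing time (a new reading comes with each control period).
- camera(name): name is "scene" or "top"; returns the picture (400x640x3 uint8, red, green, blue); there is no depth.
- camera_model(name): a dict with "vfov" (degrees; the focal length in pixels is half the picture's height over the tangent of half this angle, whatever the lens; pixels are square), "cx", "cy" (the principal point, pixels), "R" (3x3) and "t" (3): a world point X has camera coordinates R X + t. Camera axes: x right, y down, z forward; pixel columns grow to the right and rows downward; lengths in mm; the calibration is good to about 2 mm. A picture is of the moment at which its call begins. camera_model takes no time and is no camera call.
- sign_off(): hands the job in; it is judged then, once.
The state is a dict: "clock": time; "joints": joint angles; "qd": joint speeds; "effort": joint torques, N m; "eef_pos": TCP position; "eef_rot": TCP orientation; "wrist_force": force on the tool from outside, world axes, zero at the start; "moment": the same for the moment, N m; "finger_gap": finger opening in mm; "finger_force": force on a finger pad.
Only numpy, scipy, OpenCV 4.12 (cv2) and the standard library are available. Lean on these libraries where they do the work, as an engineer would, in place of code of your own. Each camera call takes 0.05 s, during which the arm holds its last target. There are 200 camera calls.

## Working session

There is one attempt and no reset: what is moved stays moved. The work goes in short steps, Python scripts to look and compute and a tool call to move; the robot and the scene stay as the last step left them, time stands still between calls to the robot, and variables do not carry over. Pictures are saved under pics/ and viewed, at most 10 in all, crops included, and the job is handed in when it is done.

Besides the shell and the picture viewer there is one more tool, called after "Emit:" as name(argument=value, ...), one argument or row to a line, values as JSON. carry_out: Moves the arm, as the interface text tells. Its arguments: {"type":"object","properties":{"slide":{"type":"array","items":{"type":"array","items":{"type":"number","minimum":-1,"maximum":1}}},"dr":{"type":"array","items":{"type":"array","items":{"type":"number","minimum":-1,"maximum":1}}},"gripper":{"type":"array","items":{"type":"number"}},"newtons":{"type":"number"}},"required":["slide","dr","gripper"]}

```bash
mkdir -p pics; ls; python3 - <<'E'
from cell import *
import cv2
for n in("scene","top"):
    cv2.imwrite(f"pics/{n}0.png",camera(n)[:,:,::-1]); print(n,camera_model(n))
print(read_state())
E
```

```text
pics
scene {'vfov': 54.81265223563466, 'cx': 328.53541461481245, 'cy': 203.94014520945913, 'R': array([[ 0.34568163,  0.9382668 ,  0.01263459],
       [ 0.665717  , -0.23573356, -0.70799051],
       [-0.66130559,  0.25315037, -0.70610892]]), 't': array([-213.46187441, -345.45106457, 1702.56858372])}
top {'vfov': 48.29018224385367, 'cx': 319.97780890842, 'cy': 195.92046425485245, 'R': array([[ 0.01256235, -0.99987317, -0.00978904],
       [-0.99265156, -0.01129209, -0.12047974],
       [ 0.12035392,  0.01123062, -0.99266752]]), 't': array([   7.01582426,  620.89192906, 1520.29081527])}
{'clock': 0.1, 'joints': array([-1.24161684e+00,  3.00404789e-01,  1.52146388e+00, -3.89683712e-06,
        1.32070382e+00, -6.65900560e-02]), 'qd': array([-0.00154001, -0.00171094, -0.00039561, -0.00041586, -0.00125721,
        0.0005712 ]), 'effort': array([ 1.15002887e-03, -5.32647693e+01, -3.53285801e+01,  7.09827337e-02,
        2.34903902e-02, -7.09824076e-05]), 'eef_pos': array([ 211.99832409, -507.37164172,  302.17223506]), 'eef_rot': array([-3.14061474e+00, -6.14329085e-05,  3.95770478e-01]), 'wrist_force': array([-0.44820648,  0.30511325, -0.45790436]), 'moment': array([-0.00395808, -0.03577222, -0.03343064]), 'finger_force': 0.0, 'finger_gap': 94.22955022950781}
```

View pics/top0.png

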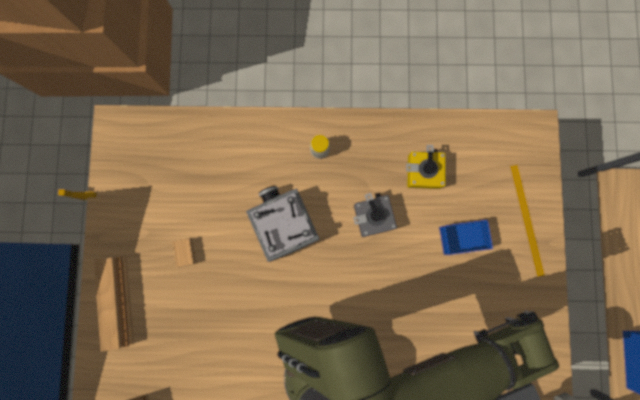

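View pics/scene0.png

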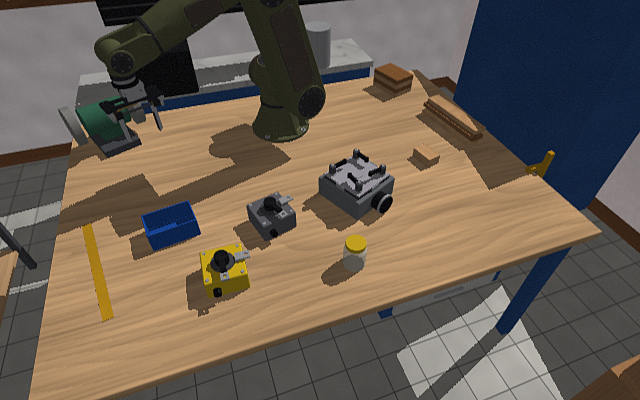

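The top view shows two isolator-shaped boxes: yellow at (428,168) and grey at (376,215). The grey one fits the description; the yellow one is a look-alike. The housing is at (284,225), jar (320,145), bin (466,237) and block (184,250). I'll confirm this with an enlarged crop.

```bash
python3 - <<'E'
import cv2,numpy as np
a=cv2.imread("pics/top0.png")[175:275,240:410]; b=cv2.imread("pics/scene0.png")[140:245,240:405]
A=cv2.resize(a,(800,470),interpolation=cv2.INTER_CUBIC);cv2.imwrite("pics/c_top.png",A)
cv2.imwrite("pics/c_scene.png",cv2.resize(b,(800,509),interpolation=cv2.INTER_CUBIC))
E
```

```text
(no output)
```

View pics/c_top.png

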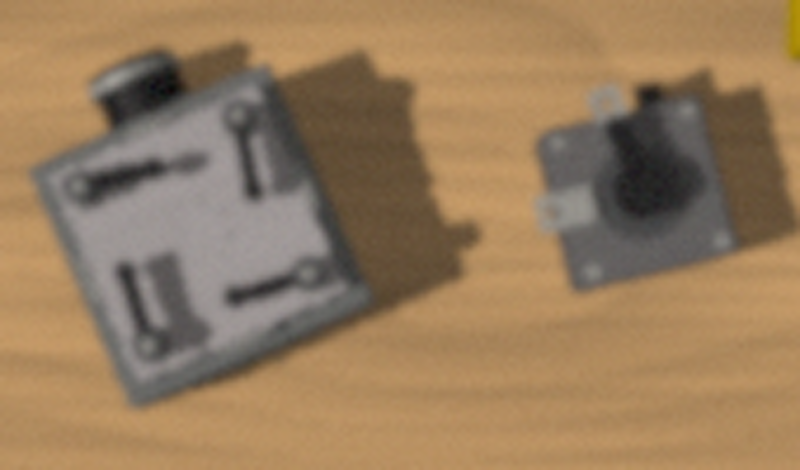

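View pics/c_scene.png

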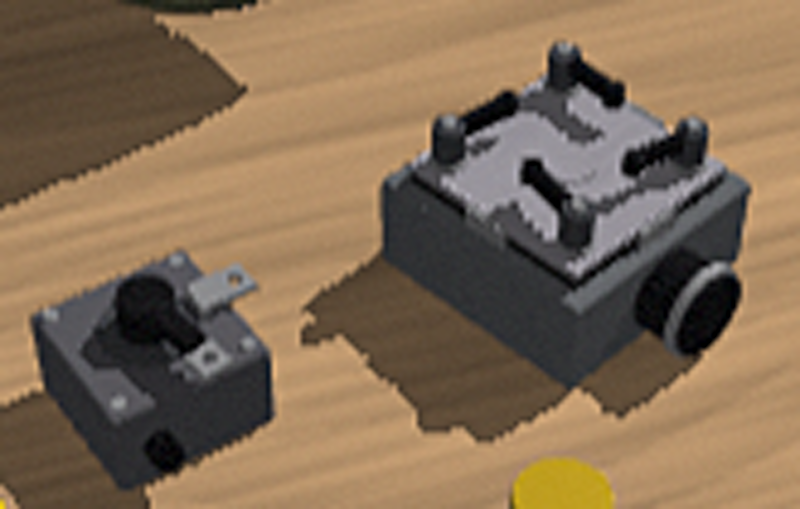

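The grey isolator is confirmed, with its black gland at crop (650,92), hasp hole at (553,212) and handle hole at (605,103). The handle is close to ON. The housing's duct is at the upper left, and lever hubs 0 to 3 are at crop (82,187), (240,117), (310,272) and (150,343). Next I'll cast rays through these points.

```bash
cat > h.py <<'E'
import numpy as np
from cell import *
M={n:camera_model(n) for n in("scene","top")}
def ray(n,u,v,z):
    m=M[n]; f=200/np.tan(np.radians(m["vfov"]/2)); R,t=m["R"],m["t"]
    d=R.T@np.array([(u-m["cx"])/f,(v-m["cy"])/f,1]); c=-R.T@t
    return (c+d*(z-c[2])/d[2])[:2]
def T(x,y,z): return ray("top",(x+.5)/4.706-.5+240,(y+.5)/4.7-.5+175,z)
def S(x,y,z): return ray("scene",(x+.5)/4.848-.5+240,(y+.5)/4.848-.5+140,z)
def fit(P,Q):  # rigid 2D local P -> world Q
    P,Q=np.array(P,float),np.array(Q); p,q=P.mean(0),Q.mean(0); H=(P-p).T@(Q-q)
    a=np.arctan2(H[0,1]-H[1,0],H[0,0]+H[1,1]); R=np.array([[np.cos(a),-np.sin(a)],[np.sin(a),np.cos(a)]])
    t=q-R@p; return t,a,np.round(Q-(P@R.T+t),1)
E
cat > m.py <<'E'
from h import *
np.set_printoptions(suppress=True,precision=1)
c=[(60,60),(60,-60),(-60,-60),(-60,60)]
C=np.array(c)
topI=[T(*p,72) for p in[(540,138),(697,98),(735,243),(580,290)]]+[T(553,212,84)]
t,a,r=fit(c+[(0,66)],topI);print("isoT",t,round(a,3),r.tolist())
sc=[S(35,315,72),S(178,252,72),S(270,350,72),S(236,280,84)]
t2,a2,r=fit([(60,-60),(-60,-60),(-60,60),(0,66)],sc);print("isoS",t2,round(a2,3),r.tolist())
for n,p in(("T",T(605,103,97)),("S",S(210,357,97))):
    d=p-(t+t2)/2;print("hole",n,p,np.hypot(*d),np.arctan2(d[1],d[0])-(a+a2)/2)
H=[T(*p,85) for p in[(35,170),(265,70),(370,297),(135,405)]]
t,a,r=fit(C*95/60,H);print("houT",t,round(a,3),r.tolist())
Z=136
hub=[T(*p,Z) for p in[(82,187),(240,117),(310,272),(150,343)]]
t,a,r=fit(c,hub);print("hubT",t,round(a,3),r.tolist())
hs=[S(*p,Z) for p in[(692,130),(575,207),(448,128),(563,55)]]
for cc in range(4):
    Q=c[cc:]+c[:cc]; t,a,r=fit(Q,hs)
    if abs(r).max()<25: print("hubS",cc,t,round(a,3),r.tolist())
hc=[S(748,185,85),S(570,300,85),S(383,185,85)]
print(hc)
tips=[T(*p,Z) for p in[(165,165),(257,192),(230,296),(124,266)]]
t,a,_=fit(c,hub)
for i in range(4):
    d=tips[i]-hub[i];print(i,np.hypot(*d),(np.arctan2(*d[::-1])-a)*57.3)
E
python3 m.py
```

```text
isoT [ 552.3 -174.3] 0.268 [[-4.0, -2.7], [-5.2, -0.5], [5.7, 4.5], [2.4, 0.0], [1.1, -1.3]]
isoS [ 537.  -164.4] -1.133 [[3.8, -0.4], [26.7, -3.3], [29.7, -21.3], [-60.3, 25.0]]
hole T [ 613.4 -147.8] 71.99384270733616 0.7361956876095423
hole S [ 612.3 -149.5] 70.46205593728915 0.7179389440040413
houT [516.8 139.1] 0.436 [[-1.0, -5.9], [-7.0, 2.6], [3.0, 5.1], [5.0, -1.8]]
hubT [517.5 138.3] 0.435 [[-0.7, -0.4], [-1.2, -0.0], [0.7, 0.1], [1.3, 0.3]]
hubS 0 [520.5 136.1] 0.433 [[0.6, 0.0], [-3.0, 0.4], [1.1, 0.3], [1.2, -0.7]]
hubS 1 [520.5 136.1] 2.004 [[0.6, 0.0], [-3.0, 0.4], [1.1, 0.3], [1.2, -0.7]]
hubS 2 [520.5 136.1] -2.709 [[0.6, 0.0], [-3.0, 0.4], [1.1, 0.3], [1.2, -0.7]]
hubS 3 [520.5 136.1] -1.138 [[0.6, 0.0], [-3.0, 0.4], [1.1, 0.3], [1.2, -0.7]]
[array([565.1, 259.2]), array([630.3,  93. ]), array([478.6,  13.6])]
0 59.32186874457767 -99.31082847405767
1 53.66935675255503 -191.10143948417635
2 57.361051988520984 82.47507277265098
3 55.956716809873136 -4.761622877534322
```

```bash
sed -i 's/\[(60,-60),(-60,-60),(-60,60),(0,66)\]/[(-60,-60),(-60,60),(60,60),(0,66)]/' m.py; python3 m.py | head -4; python3 - <<'E'
from h import *
import cv2
print("hasp",T(553,212,84),S(236,280,84))
# bolt blobs / hub dark blob in scene & top
for n,f in(("T",T),("S",S)):
    pass
print("hub T/S z106",T(648,180,106),S(147,297,106), "gland",T(650,92,36),S(165,450,36))
E
```

```text
isoT [ 552.3 -174.3] 0.268 [[-4.0, -2.7], [-5.2, -0.5], [5.7, 4.5], [2.4, 0.0], [1.1, -1.3]]
isoS [ 554.6 -176.8] 0.261 [[-0.2, 5.6], [2.8, -4.5], [-1.5, -2.7], [-1.1, 1.6]]
hole T [ 613.4 -147.8] 65.98273945112423 0.16871765557988466
hole S [ 612.3 -149.5] 64.29502744857355 0.15197784943506287
hasp [ 535.9764605  -111.95842348] [ 536.48776364 -111.44464027]
hub T/S z106 [ 557.87525627 -177.22120194] [ 554.98623468 -175.36430308] gland [ 629.36826422 -187.14253827] [ 625.54881804 -187.87962598]
```

Emit:
carry_out(
  slide=[
    [0.16, 0.15, 0],
    [0.32, 0.3, 0],
    [0.48, 0.45, 0],
    [0.64, 0.6, 0],
    [0.8, 0.74, 0],
    [0.95, 0.87, 0],
    [1, 0.92, 0],
    [1, 0.92, 0],
  ],
  dr=[
    [0, 0, 0],
    [0, 0, 0],
    [0, 0, 0],
    [0, 0, 0],
    [0, 0, 0.005],
    [0, 0, 0.005],
    [0, 0, 0.005],
    [0, 0, 0.005],
  ],
  gripper=[45, 45, 45, 45, 45, 45, 45, 45],
)

```text
clock: 0.77
eef_pos: [458.5, -280.0, 302.5]
eef_rot: [-3.141, 0.0, 0.427]
wrist_force: [-0.1, -0.6, 0.4]
finger_gap: 44.6
finger_force: 0.0
```

Emit:
carry_out(
  slide=[
    [0.16, 0.15, 0],
    [0.32, 0.3, 0],
    [0.44, 0.42, -0.05],
    [0.512, 0.474, -0.1],
    [0.512, 0.474, -0.2],
    [0.512, 0.474, -0.25],
    [0.512, 0.474, -0.25],
    [0.512, 0.474, -0.25],
  ],
  dr=[
    [0, 0, 0],
    [0, 0, 0],
    [0, 0, 0],
    [0, 0, 0],
    [0, 0, 0],
    [0, 0, 0],
    [0, 0, 0],
    [0, 0, 0],
  ],
  gripper=[45, 45, 45, 45, 45, 45, 45, 45],
)

```text
clock: 1.43
eef_pos: [584.7, -164.1, 240.2]
eef_rot: [-3.141, 0.001, 0.426]
wrist_force: [0.9, -0.3, 0.3]
finger_gap: 42.1
finger_force: 0.0
```

```bash
python3 - <<'E'
from h import *
import cv2
a=camera("top")[165:265,330:450,::-1];b=camera("scene")[170:270,220:340,::-1]
f=lambda i:cv2.resize(i,None,fx=3.3,fy=5*.66,interpolation=cv2.INTER_CUBIC)
cv2.imwrite("pics/h1.png",np.hstack([f(a),f(b)]))
s=read_state();print(s["eef_pos"],s["eef_rot"])
E
```

```text
[ 585.00358045 -164.46068219  241.83813266] [ 3.14019999e+00 -1.33616447e-03  4.25742200e-01]
```

View pics/h1.png

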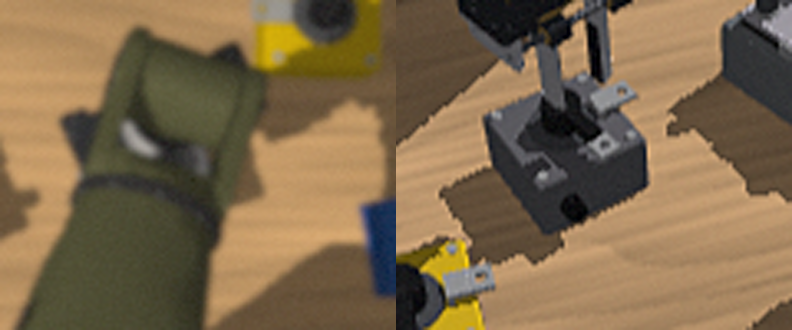

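The arm hides the handle from above. In the scene half the fingers straddle the bar near the hub, around (570,100). I'll correct by +5,+5 mm, then descend and close.

Emit:
carry_out(
  slide=[
    [0.02, 0.02, 0],
    [0.02, 0.02, -0.06],
    [0.02, 0.02, -0.14],
    [0.02, 0.02, -0.21],
    [0.02, 0.02, -0.21],
    [0.02, 0.02, -0.21],
  ],
  dr=[
    [0, 0, 0],
    [0, 0, 0],
    [0, 0, 0],
    [0, 0, 0],
    [0, 0, 0],
    [0, 0, 0],
  ],
  gripper=[45, 45, 45, 45, 45, 45],
)

```text
clock: 2.03
eef_pos: [590.4, -158.5, 188.3]
eef_rot: [-3.142, -0.0, 0.427]
wrist_force: [-0.1, 0.2, 0.3]
finger_gap: 42.5
finger_force: 0.0
```

Emit:
carry_out(
  slide=[
    [0, 0, 0],
    [0, 0, 0],
    [0, 0, 0],
    [0, 0, 0],
    [0, 0, 0],
    [0, 0, 0],
  ],
  dr=[
    [0, 0, 0],
    [0, 0, 0],
    [0, 0, 0],
    [0, 0, 0],
    [0, 0, 0],
    [0, 0, 0],
  ],
  gripper=[10, 10, 10, 10, 10, 10],
  newtons=10,
)

```text
clock: 2.53
eef_pos: [590.9, -158.6, 188.6]
eef_rot: [3.14, -0.002, 0.427]
wrist_force: [4.1, -3.5, 4.3]
finger_gap: 16.2
finger_force: 10.1
```

```bash
python3 -c "
import numpy as np
for b in (0,7):
  a0=.424+b*.1008
  print([[round(41*(np.cos(a0+k*.1008)-np.cos(a0))/250,3),round(41*(np.sin(a0+k*.1008)-np.sin(a0))/250,3),round(k*.1008/6.2832,3)] for k in range(1,8)])"
```

```text
[[np.float64(-0.008), np.float64(0.015), 0.016], [np.float64(-0.017), np.float64(0.029), 0.032], [np.float64(-0.027), np.float64(0.041), 0.048], [np.float64(-0.038), np.float64(0.053), 0.064], [np.float64(-0.051), np.float64(0.064), 0.08], [np.float64(-0.065), np.float64(0.073), 0.096], [np.float64(-0.079), np.float64(0.081), 0.112]]
[[np.float64(-0.015), np.float64(0.006), 0.016], [np.float64(-0.031), np.float64(0.011), 0.032], [np.float64(-0.047), np.float64(0.014), 0.048], [np.float64(-0.064), np.float64(0.016), 0.064], [np.float64(-0.08), np.float64(0.015), 0.08], [np.float64(-0.097), np.float64(0.014), 0.096], [np.float64(-0.113), np.float64(0.01), 0.112]]
```

Emit:
carry_out(
  slide=[
    [-0.008, 0.015, 0],
    [-0.017, 0.029, 0],
    [-0.027, 0.041, 0],
    [-0.038, 0.053, 0],
    [-0.051, 0.064, 0],
    [-0.065, 0.073, 0],
    [-0.079, 0.081, 0],
  ],
  dr=[
    [0, 0, 0.016],
    [0, 0, 0.032],
    [0, 0, 0.048],
    [0, 0, 0.064],
    [0, 0, 0.08],
    [0, 0, 0.096],
    [0, 0, 0.112],
  ],
  gripper=[10, 10, 10, 10, 10, 10, 10],
)

```text
clock: 3.12
eef_pos: [570.6, -138.3, 188.5]
eef_rot: [3.14, 0.0, 1.136]
wrist_force: [-1.0, -4.5, 6.7]
finger_gap: 16.2
finger_force: 10.0
```

Emit:
carry_out(
  slide=[
    [-0.015, 0.006, 0],
    [-0.031, 0.011, 0],
    [-0.047, 0.014, 0],
    [-0.064, 0.016, 0],
    [-0.08, 0.015, 0],
    [-0.097, 0.014, 0],
    [-0.113, 0.01, 0],
    [-0.113, 0.01, 0],
    [-0.113, 0.01, 0],
  ],
  dr=[
    [0, 0, 0.016],
    [0, 0, 0.032],
    [0, 0, 0.048],
    [0, 0, 0.064],
    [0, 0, 0.08],
    [0, 0, 0.096],
    [0, 0, 0.112],
    [0, 0, 0.112],
    [0, 0, 0.112],
  ],
  gripper=[10, 10, 10, 10, 10, 10, 10, 10, 10],
)

```text
clock: 3.87
eef_pos: [541.9, -135.7, 188.5]
eef_rot: [-3.141, -0.0, 1.835]
wrist_force: [-6.0, -1.3, 11.1]
finger_gap: 15.9
finger_force: 10.0
```

Emit:
carry_out(
  slide=[
    [0, 0, 0],
    [0, 0, 0],
    [0, 0, 0],
    [0, 0, 0.1],
    [0, 0, 0.25],
    [0.04, 0.1, 0.28],
    [0.08, 0.25, 0.28],
    [0.1, 0.4, 0.28],
    [0.12, 0.55, 0.28],
    [0.13, 0.7, 0.28],
  ],
  dr=[
    [0, 0, 0],
    [0, 0, 0],
    [0, 0, 0],
    [0, 0, 0],
    [0, 0, 0],
    [0, 0, 0.01],
    [0, 0, 0.02],
    [0, 0, 0.03],
    [0, 0, 0.04],
    [0, 0, 0.05],
  ],
  gripper=[45, 45, 45, 45, 45, 45, 20, 0, 0, 0],
)

```text
clock: 4.7
eef_pos: [574.9, 41.3, 257.5]
eef_rot: [-3.141, -0.0, 2.152]
wrist_force: [1.3, 0.0, 0.3]
finger_gap: 18.9
finger_force: 0.0
```

Emit:
carry_out(
  slide=[
    [0.01, 0.15, 0],
    [0.02, 0.3, 0],
    [0.03, 0.5, 0],
    [0.04, 0.6, 0],
    [0.04, 0.62, 0],
    [0.04, 0.62, 0],
  ],
  dr=[
    [0, 0, 0],
    [0, 0, 0],
    [0, 0, 0],
    [0, 0, 0],
    [0, 0, 0],
    [0, 0, 0],
  ],
  gripper=[0, 0, 0, 0, 0, 0],
)

```text
clock: 5.2
eef_pos: [584.4, 196.4, 257.1]
eef_rot: [-3.141, -0.0, 2.152]
wrist_force: [-0.1, 0.2, -0.6]
finger_gap: 0.4
finger_force: 0.0
```

```bash
python3 - <<'E'
from h import *
import cv2
A=camera("top")[:,:,::-1];B=camera("scene")[:,:,::-1]
cv2.imwrite("pics/t2.png",A);cv2.imwrite("pics/s2.png",B)
f=lambda i:cv2.resize(i,None,fx=6,fy=6,interpolation=cv2.INTER_CUBIC)
cv2.imwrite("pics/h2.png",np.hstack([f(A[185:245,345:405]),f(B[185:245,240:300])]))
s=read_state();print(s["eef_pos"],s["eef_rot"],s["finger_gap"])
E
```

```text
[584.74206908 193.89263418 257.28677949] [-3.14077169e+00 -6.91834673e-05  2.14885785e+00] 0.6387050024962622
```

View pics/h2.png

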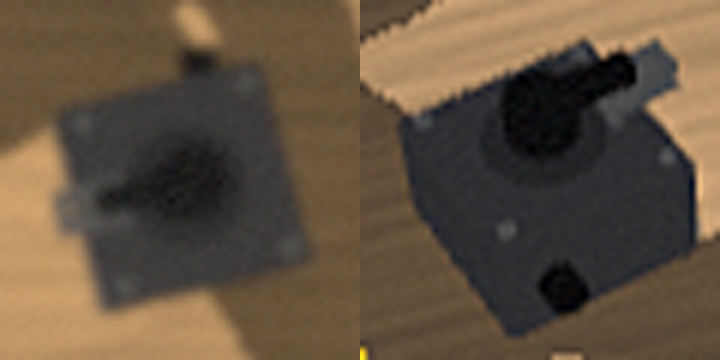

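The handle now lies over the hasp: in the left half the bar runs from hub (190,180) to tab (75,210), about 14°, which matches the box's +y at 15°. The gripped-pose geometry puts the hole about 1 mm from the hasp hole. Next are the levers.

```bash
cat > w.py <<'E'
import numpy as np,sys
C=np.array([518.5,138.]);Y=.434
hub=np.array([(60,60),(60,-60),(-60,-60),(-60,60)])
a0=np.radians([-90,180,90,0])
def P(i,q,off=0):
    r=(40,36)[i%2]; d=(17.5,13)[i%2]+off; a=a0[i]-q
    l=hub[i]+r*np.array([np.cos(a),np.sin(a)])+d*np.array([-np.sin(a),np.cos(a)])
    c,s=np.cos(Y),np.sin(Y); return C+[c*l[0]-s*l[1],s*l[0]+c*l[1]]
def rows(i,q0,q1,n):
    print(f"L{i} start {P(i,q0).round(1)} yaw {Y+np.pi/2-q0:.3f} end {P(i,q1).round(1)}")
    Q=np.linspace(q0,q1,n+1)[1:]
    print("slide",[[*((P(i,q)-P(i,q0))/250).round(3).tolist(),0] for q in Q]);print("dz",[round(-(q-q0)/6.2832,3) for q in Q])
E
python3 - <<'E'
from w import *
for i,q in((0,.72),(2,.72),(1,.85),(3,.85)): rows(i,-.15,q,8)
E
```

```text
L0 start [584.4 193.9] yaw 2.155 end [553.2 174.4]
slide [[-0.011, -0.015, 0], [-0.024, -0.029, 0], [-0.038, -0.042, 0], [-0.054, -0.053, 0], [-0.07, -0.062, 0], [-0.088, -0.07, 0], [-0.106, -0.075, 0], [-0.125, -0.078, 0]]
dz [np.float64(-0.017), np.float64(-0.035), np.float64(-0.052), np.float64(-0.069), np.float64(-0.087), np.float64(-0.104), np.float64(-0.121), np.float64(-0.138)]
L2 start [452.6  82.1] yaw 2.155 end [483.8 101.6]
slide [[0.011, 0.015, 0], [0.024, 0.029, 0], [0.038, 0.042, 0], [0.054, 0.053, 0], [0.07, 0.062, 0], [0.088, 0.07, 0], [0.106, 0.075, 0], [0.125, 0.078, 0]]
dz [np.float64(-0.017), np.float64(-0.035), np.float64(-0.052), np.float64(-0.069), np.float64(-0.087), np.float64(-0.104), np.float64(-0.121), np.float64(-0.138)]
L1 start [575.3  78.1] yaw 2.155 end [560.  111.4]
slide [[-0.015, 0.012, 0], [-0.028, 0.026, 0], [-0.039, 0.042, 0], [-0.048, 0.059, 0], [-0.055, 0.077, 0], [-0.059, 0.095, 0], [-0.061, 0.114, 0], [-0.061, 0.133, 0]]
dz [np.float64(-0.02), np.float64(-0.04), np.float64(-0.06), np.float64(-0.08), np.float64(-0.099), np.float64(-0.119), np.float64(-0.139), np.float64(-0.159)]
L3 start [461.7 197.9] yaw 2.155 end [477.  164.6]
slide [[0.015, -0.012, 0], [0.028, -0.026, 0], [0.039, -0.042, 0], [0.048, -0.059, 0], [0.055, -0.077, 0], [0.059, -0.095, 0], [0.061, -0.114, 0], [0.061, -0.133, 0]]
dz [np.float64(-0.02), np.float64(-0.04), np.float64(-0.06), np.float64(-0.08), np.float64(-0.099), np.float64(-0.119), np.float64(-0.139), np.float64(-0.159)]
```

Emit:
carry_out(
  slide=[
    [0, 0, -0.08],
    [0, 0, -0.16],
    [0, 0, -0.16],
    [0, 0, -0.16],
  ],
  dr=[
    [0, 0, 0],
    [0, 0, 0],
    [0, 0, 0],
    [0, 0, 0],
  ],
  gripper=[0, 0, 0, 0],
)

```text
clock: 5.63
eef_pos: [584.8, 193.2, 217.4]
eef_rot: [-3.14, -0.0, 2.147]
wrist_force: [0.3, -0.0, 0.7]
finger_gap: 0.6
finger_force: 0.0
```

Emit:
carry_out(
  slide=[
    [-0.011, -0.015, 0],
    [-0.024, -0.029, 0],
    [-0.038, -0.042, 0],
    [-0.054, -0.053, 0],
    [-0.07, -0.062, 0],
    [-0.088, -0.07, 0],
    [-0.106, -0.075, 0],
    [-0.125, -0.078, 0],
    [-0.125, -0.078, 0],
    [-0.125, -0.078, 0],
  ],
  dr=[
    [0, 0, -0.017],
    [0, 0, -0.035],
    [0, 0, -0.052],
    [0, 0, -0.069],
    [0, 0, -0.087],
    [0, 0, -0.104],
    [0, 0, -0.121],
    [0, 0, -0.138],
    [0, 0, -0.138],
    [0, 0, -0.138],
  ],
  gripper=[0, 0, 0, 0, 0, 0, 0, 0, 0, 0],
)

```text
clock: 6.47
eef_pos: [554.0, 174.5, 219.0]
eef_rot: [3.14, -0.001, 1.284]
wrist_force: [0.9, -0.8, 1.0]
finger_gap: 0.6
finger_force: 0.4
```

Emit:
carry_out(
  slide=[
    [0.02, 0.005, 0],
    [0.02, 0.005, 0.1],
    [0.02, 0.005, 0.16],
    [-0.1, -0.08, 0.16],
    [-0.2, -0.18, 0.16],
    [-0.3, -0.28, 0.16],
    [-0.402, -0.369, 0.16],
    [-0.402, -0.369, 0.16],
    [-0.402, -0.369, 0.16],
    [-0.402, -0.369, 0.16],
  ],
  dr=[
    [0, 0, 0],
    [0, 0, 0.01],
    [0, 0, 0.03],
    [0, 0, 0.05],
    [0, 0, 0.07],
    [0, 0, 0.09],
    [0, 0, 0.11],
    [0, 0, 0.13],
    [0, 0, 0.138],
    [0, 0, 0.138],
  ],
  gripper=[0, 0, 0, 0, 0, 0, 0, 0, 0, 0],
)

```text
clock: 7.3
eef_pos: [453.4, 82.5, 258.4]
eef_rot: [3.141, 0.0, 2.153]
wrist_force: [0.2, 0.1, -0.3]
finger_gap: 0.3
finger_force: 0.0
```

```bash
python3 - <<'E'
from h import *
import cv2
A=camera("top")[:,:,::-1];B=camera("scene")[:,:,::-1]
f=lambda i:cv2.resize(i,None,fx=4.5,fy=4.5,interpolation=cv2.INTER_CUBIC)
cv2.imwrite("pics/h3.png",np.hstack([f(A[180:265,240:325]),f(B[140:225,313:398])]))
s=read_state();print(s["eef_pos"],s["eef_rot"])
E
```

```text
[453.49160578  82.81910443 257.94859354] [3.14127204e+00 1.85435257e-06 2.14800831e+00]
```

View pics/h3.png

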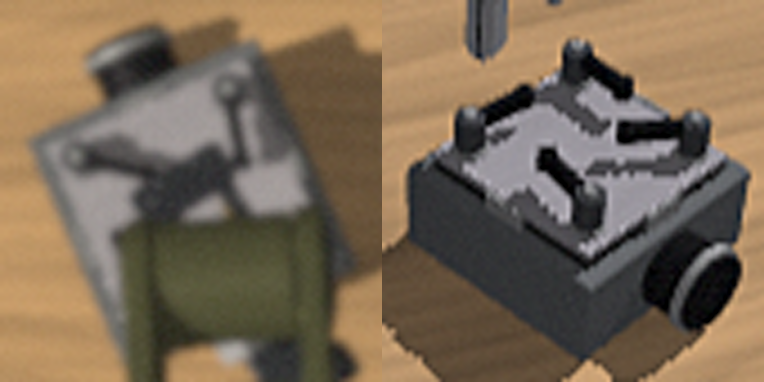

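Lever0 now runs from hub (78,157) to (165,178) in the left half, which is q≈0.67 as intended, and the others are untouched. I'll do the same to lever2, then lever1 and lever3.

Emit:
carry_out(
  slide=[
    [0, 0, -0.08],
    [0, 0, -0.16],
    [0, 0, -0.16],
    [0, 0, -0.16],
  ],
  dr=[
    [0, 0, 0],
    [0, 0, 0],
    [0, 0, 0],
    [0, 0, 0],
  ],
  gripper=[0, 0, 0, 0],
)

```text
clock: 7.73
eef_pos: [453.1, 82.9, 217.4]
eef_rot: [-3.14, -0.001, 2.148]
wrist_force: [0.4, -0.6, 0.1]
finger_gap: 0.4
finger_force: 0.0
```

Emit:
carry_out(
  slide=[
    [0.011, 0.015, 0],
    [0.024, 0.029, 0],
    [0.038, 0.042, 0],
    [0.054, 0.053, 0],
    [0.07, 0.062, 0],
    [0.088, 0.07, 0],
    [0.106, 0.075, 0],
    [0.125, 0.078, 0],
    [0.125, 0.078, 0],
    [0.125, 0.078, 0],
  ],
  dr=[
    [0, 0, -0.017],
    [0, 0, -0.035],
    [0, 0, -0.052],
    [0, 0, -0.069],
    [0, 0, -0.087],
    [0, 0, -0.104],
    [0, 0, -0.121],
    [0, 0, -0.138],
    [0, 0, -0.138],
    [0, 0, -0.138],
  ],
  gripper=[0, 0, 0, 0, 0, 0, 0, 0, 0, 0],
)

```text
clock: 8.57
eef_pos: [484.4, 102.4, 218.3]
eef_rot: [3.141, -0.0, 1.285]
wrist_force: [-2.1, 1.9, -0.9]
finger_gap: 0.5
finger_force: 1.2
```

Emit:
carry_out(
  slide=[
    [-0.02, -0.005, 0],
    [-0.02, -0.005, 0.1],
    [-0.02, -0.005, 0.16],
    [0.1, -0.03, 0.16],
    [0.2, -0.06, 0.16],
    [0.3, -0.08, 0.16],
    [0.366, -0.094, 0.16],
    [0.366, -0.094, 0.16],
    [0.366, -0.094, 0.16],
    [0.366, -0.094, 0.16],
  ],
  dr=[
    [0, 0, 0],
    [0, 0, 0.01],
    [0, 0, 0.03],
    [0, 0, 0.05],
    [0, 0, 0.07],
    [0, 0, 0.09],
    [0, 0, 0.11],
    [0, 0, 0.13],
    [0, 0, 0.138],
    [0, 0, 0.138],
  ],
  gripper=[0, 0, 0, 0, 0, 0, 0, 0, 0, 0],
)

```text
clock: 9.4
eef_pos: [575.9, 78.5, 258.2]
eef_rot: [3.141, 0.001, 2.154]
wrist_force: [0.6, -0.2, -0.6]
finger_gap: 0.2
finger_force: 0.0
```

Emit:
carry_out(
  slide=[
    [0, 0, -0.08],
    [0, 0, -0.16],
    [0, 0, -0.16],
    [0, 0, -0.16],
  ],
  dr=[
    [0, 0, 0],
    [0, 0, 0],
    [0, 0, 0],
    [0, 0, 0],
  ],
  gripper=[0, 0, 0, 0],
)

```text
clock: 9.73
eef_pos: [575.6, 78.7, 217.9]
eef_rot: [-3.141, -0.0, 2.148]
wrist_force: [-0.7, 0.2, 0.9]
finger_gap: 0.3
finger_force: 0.0
```

Emit:
carry_out(
  slide=[
    [-0.015, 0.012, 0],
    [-0.028, 0.026, 0],
    [-0.039, 0.042, 0],
    [-0.048, 0.059, 0],
    [-0.055, 0.077, 0],
    [-0.059, 0.095, 0],
    [-0.061, 0.114, 0],
    [-0.061, 0.133, 0],
    [-0.061, 0.133, 0],
    [-0.061, 0.133, 0],
  ],
  dr=[
    [0, 0, -0.0195],
    [0, 0, -0.039],
    [0, 0, -0.0585],
    [0, 0, -0.078],
    [0, 0, -0.0975],
    [0, 0, -0.117],
    [0, 0, -0.137],
    [0, 0, -0.156],
    [0, 0, -0.159],
    [0, 0, -0.159],
  ],
  gripper=[0, 0, 0, 0, 0, 0, 0, 0, 0, 0],
)

```text
clock: 10.57
eef_pos: [560.4, 111.7, 218.8]
eef_rot: [3.141, 0.001, 1.148]
wrist_force: [-2.8, -4.4, -2.9]
finger_gap: 0.8
finger_force: 2.3
```

Emit:
carry_out(
  slide=[
    [0, -0.02, 0],
    [0, -0.02, 0.1],
    [0, -0.02, 0.16],
    [-0.1, 0.08, 0.16],
    [-0.2, 0.18, 0.16],
    [-0.3, 0.28, 0.16],
    [-0.393, 0.346, 0.16],
    [-0.393, 0.346, 0.16],
    [-0.393, 0.346, 0.16],
    [-0.393, 0.346, 0.16],
  ],
  dr=[
    [0, 0, 0],
    [0, 0, 0.015],
    [0, 0, 0.034],
    [0, 0, 0.053],
    [0, 0, 0.072],
    [0, 0, 0.091],
    [0, 0, 0.11],
    [0, 0, 0.13],
    [0, 0, 0.149],
    [0, 0, 0.159],
  ],
  gripper=[0, 0, 0, 0, 0, 0, 0, 0, 0, 0],
)

```text
clock: 11.4
eef_pos: [462.3, 198.8, 259.3]
eef_rot: [3.139, 0.001, 2.157]
wrist_force: [0.2, -0.4, -0.1]
finger_gap: 0.4
finger_force: 0.0
```

Emit:
carry_out(
  slide=[
    [0, 0, -0.08],
    [0, 0, -0.16],
    [0, 0, -0.16],
    [0, 0, -0.16],
  ],
  dr=[
    [0, 0, 0],
    [0, 0, 0],
    [0, 0, 0],
    [0, 0, 0],
  ],
  gripper=[0, 0, 0, 0],
)

```text
clock: 11.73
eef_pos: [462.5, 198.4, 218.4]
eef_rot: [3.141, -0.0, 2.149]
wrist_force: [-0.1, 0.4, 1.5]
finger_gap: 0.3
finger_force: 0.0
```

Emit:
carry_out(
  slide=[
    [0.015, -0.012, 0],
    [0.028, -0.026, 0],
    [0.039, -0.042, 0],
    [0.048, -0.059, 0],
    [0.055, -0.077, 0],
    [0.059, -0.095, 0],
    [0.061, -0.114, 0],
    [0.061, -0.133, 0],
    [0.061, -0.133, 0],
    [0.061, -0.133, 0],
  ],
  dr=[
    [0, 0, -0.0195],
    [0, 0, -0.039],
    [0, 0, -0.0585],
    [0, 0, -0.078],
    [0, 0, -0.0975],
    [0, 0, -0.117],
    [0, 0, -0.137],
    [0, 0, -0.156],
    [0, 0, -0.159],
    [0, 0, -0.159],
  ],
  gripper=[0, 0, 0, 0, 0, 0, 0, 0, 0, 0],
)

```text
clock: 12.57
eef_pos: [478.1, 165.3, 219.2]
eef_rot: [3.14, -0.002, 1.152]
wrist_force: [0.4, 1.2, 0.6]
finger_gap: 0.3
finger_force: 0.3
```

```bash
python3 - <<'E'
from w import *
for i,q in((0,.5),(2,.5),(1,.65),(3,.65)): rows(i,q,1.37,8)
E
```

```text
L0 start [562.5 176.6] yaw 1.505 end [525.9 179.9]
slide [[-0.018, -0.005, 0], [-0.037, -0.009, 0], [-0.056, -0.01, 0], [-0.075, -0.01, 0], [-0.094, -0.007, 0], [-0.112, -0.002, 0], [-0.13, 0.004, 0], [-0.147, 0.013, 0]]
dz [np.float64(-0.017), np.float64(-0.035), np.float64(-0.052), np.float64(-0.069), np.float64(-0.087), np.float64(-0.104), np.float64(-0.121), np.float64(-0.138)]
L2 start [474.5  99.4] yaw 1.505 end [511.1  96.1]
slide [[0.018, 0.005, 0], [0.037, 0.009, 0], [0.056, 0.01, 0], [0.075, 0.01, 0], [0.094, 0.007, 0], [0.112, 0.002, 0], [0.13, -0.004, 0], [0.147, -0.013, 0]]
dz [np.float64(-0.017), np.float64(-0.035), np.float64(-0.052), np.float64(-0.069), np.float64(-0.087), np.float64(-0.104), np.float64(-0.121), np.float64(-0.138)]
L1 start [560.2 103.8] yaw 1.355 end [566.4 130.1]
slide [[-0.001, 0.014, 0], [-0.001, 0.027, 0], [0.0, 0.041, 0], [0.003, 0.055, 0], [0.006, 0.068, 0], [0.011, 0.081, 0], [0.017, 0.093, 0], [0.025, 0.105, 0]]
dz [np.float64(-0.014), np.float64(-0.029), np.float64(-0.043), np.float64(-0.057), np.float64(-0.072), np.float64(-0.086), np.float64(-0.1), np.float64(-0.115)]
L3 start [476.8 172.2] yaw 1.355 end [470.6 145.9]
slide [[0.001, -0.014, 0], [0.001, -0.027, 0], [-0.0, -0.041, 0], [-0.003, -0.055, 0], [-0.006, -0.068, 0], [-0.011, -0.081, 0], [-0.017, -0.093, 0], [-0.025, -0.105, 0]]
dz [np.float64(-0.014), np.float64(-0.029), np.float64(-0.043), np.float64(-0.057), np.float64(-0.072), np.float64(-0.086), np.float64(-0.1), np.float64(-0.115)]
```

Emit:
carry_out(
  slide=[
    [0, 0.02, 0],
    [0, 0.02, 0.1],
    [0, 0.02, 0.18],
    [0.1, 0.03, 0.18],
    [0.2, 0.04, 0.18],
    [0.3, 0.048, 0.18],
    [0.342, 0.048, 0.18],
    [0.342, 0.048, 0.18],
    [0.342, 0.048, 0.18],
  ],
  dr=[
    [0, 0, 0],
    [0, 0, 0],
    [0, 0, 0.015],
    [0, 0, 0.034],
    [0, 0, 0.053],
    [0, 0, 0.056],
    [0, 0, 0.056],
    [0, 0, 0.056],
    [0, 0, 0.056],
  ],
  gripper=[0, 0, 0, 0, 0, 0, 0, 0, 0],
)

```text
clock: 13.32
eef_pos: [562.8, 177.5, 262.4]
eef_rot: [-3.141, 0.0, 1.503]
wrist_force: [-0.5, 0.6, -0.6]
finger_gap: 0.6
finger_force: 0.0
```

```bash
python3 - <<'E'
from h import *
import cv2
A=camera("top")[:,:,::-1];B=camera("scene")[:,:,::-1]
f=lambda i:cv2.resize(i,None,fx=4.5,fy=4.5,interpolation=cv2.INTER_CUBIC)
cv2.imwrite("pics/h4.png",np.hstack([f(A[180:265,240:325]),f(B[140:225,313:398])]))
s=read_state();print(s["eef_pos"],s["eef_rot"])
E
```

```text
[562.31013533 177.49408252 262.80741455] [-3.14128498e+00  8.81325760e-05  1.50293257e+00]
```

View pics/h4.png

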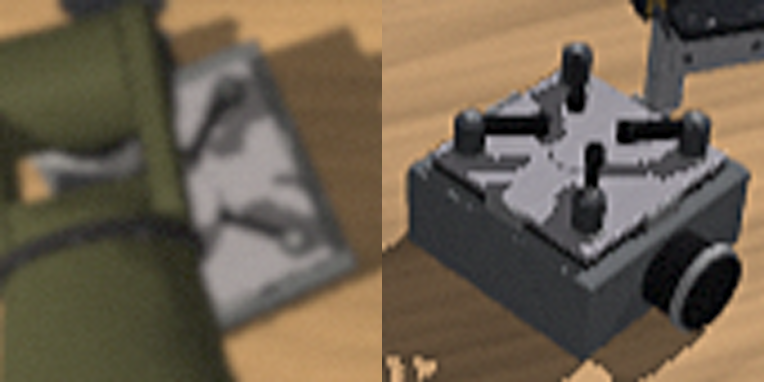

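All four levers are part-turned. In the right half, the tips are lever0 (625,132), lever1 (594,152), lever2 (548,126) and lever3 (576,102). I'll convert these to turns.

```bash
python3 - <<'E'
from h import *
from w import *
c,s=np.cos(Y),np.sin(Y)
for i,t in enumerate([(620,130),(595,148),(550,124),(576,106)]):
    p=ray("scene",(t[0]-382+.5)/4.5-.5+313,(t[1]+.5)/4.5-.5+140,128)
    h=C+[c*hub[i][0]-s*hub[i][1],s*hub[i][0]+c*hub[i][1]]
    d=p-h;print(i,np.hypot(*d),((a0[i]-(np.arctan2(d[1],d[0])-Y)+np.pi)%(2*np.pi))-np.pi)
E
```

```text
0 57.316195274624924 0.6938642056021989
1 59.059945202067006 0.9174351490465087
2 60.406632762706764 0.7674645485792873
3 62.16273435359832 0.8462032776059472
```

Emit:
carry_out(
  slide=[
    [0, 0, -0.1],
    [0, 0, -0.19],
    [0, 0, -0.19],
    [0, 0, -0.19],
  ],
  dr=[
    [0, 0, 0],
    [0, 0, 0],
    [0, 0, 0],
    [0, 0, 0],
  ],
  gripper=[0, 0, 0, 0],
)

```text
clock: 13.75
eef_pos: [562.4, 177.3, 215.3]
eef_rot: [-3.14, 0.0, 1.502]
wrist_force: [1.2, -0.1, -0.1]
finger_gap: 0.6
finger_force: 0.0
```

Emit:
carry_out(
  slide=[
    [-0.018, -0.005, 0],
    [-0.037, -0.009, 0],
    [-0.056, -0.01, 0],
    [-0.075, -0.01, 0],
    [-0.094, -0.007, 0],
    [-0.112, -0.002, 0],
    [-0.13, 0.004, 0],
    [-0.147, 0.013, 0],
    [-0.147, 0.013, 0],
    [-0.147, 0.013, 0],
  ],
  dr=[
    [0, 0, -0.017],
    [0, 0, -0.035],
    [0, 0, -0.052],
    [0, 0, -0.069],
    [0, 0, -0.087],
    [0, 0, -0.104],
    [0, 0, -0.121],
    [0, 0, -0.138],
    [0, 0, -0.138],
    [0, 0, -0.138],
  ],
  gripper=[0, 0, 0, 0, 0, 0, 0, 0, 0, 0],
)

```text
clock: 14.58
eef_pos: [526.5, 180.6, 216.7]
eef_rot: [3.141, -0.002, 0.638]
wrist_force: [-0.1, -1.8, 0.0]
finger_gap: 0.3
finger_force: 0.5
```

Emit:
carry_out(
  slide=[
    [-0.004, 0.002, 0],
    [-0.007, 0.004, 0],
    [-0.007, 0.004, 0],
  ],
  dr=[
    [0, 0, 0],
    [0, 0, -0.006],
    [0, 0, -0.006],
  ],
  gripper=[0, 0, 0],
)

```text
clock: 14.83
eef_pos: [525.0, 181.4, 216.1]
eef_rot: [3.141, -0.001, 0.598]
wrist_force: [2.6, -2.0, 2.4]
finger_gap: 0.3
finger_force: 1.9
```

Emit:
carry_out(
  slide=[
    [0.02, -0.01, 0],
    [0.02, -0.01, 0.1],
    [0.02, -0.01, 0.19],
    [-0.05, -0.1, 0.19],
    [-0.12, -0.2, 0.19],
    [-0.199, -0.326, 0.19],
    [-0.199, -0.326, 0.19],
    [-0.199, -0.326, 0.19],
    [-0.199, -0.326, 0.19],
    [-0.199, -0.326, 0.19],
  ],
  dr=[
    [0, 0, 0],
    [0, 0, 0.01],
    [0, 0, 0.03],
    [0, 0, 0.05],
    [0, 0, 0.07],
    [0, 0, 0.09],
    [0, 0, 0.11],
    [0, 0, 0.13],
    [0, 0, 0.144],
    [0, 0, 0.144],
  ],
  gripper=[0, 0, 0, 0, 0, 0, 0, 0, 0, 0],
)

```text
clock: 15.67
eef_pos: [475.0, 99.8, 262.8]
eef_rot: [-3.141, -0.001, 1.508]
wrist_force: [-0.0, -0.9, 1.0]
finger_gap: 0.4
finger_force: 0.0
```

Emit:
carry_out(
  slide=[
    [0, 0, -0.1],
    [0, 0, -0.19],
    [0, 0, -0.19],
    [0, 0, -0.19],
  ],
  dr=[
    [0, 0, 0],
    [0, 0, 0],
    [0, 0, 0],
    [0, 0, 0],
  ],
  gripper=[0, 0, 0, 0],
)

```text
clock: 16.0
eef_pos: [474.8, 100.0, 214.9]
eef_rot: [-3.14, 0.0, 1.5]
wrist_force: [0.2, 0.5, 0.6]
finger_gap: 0.3
finger_force: 0.0
```

Emit:
carry_out(
  slide=[
    [0.018, 0.005, 0],
    [0.037, 0.009, 0],
    [0.056, 0.01, 0],
    [0.075, 0.01, 0],
    [0.094, 0.007, 0],
    [0.112, 0.002, 0],
    [0.13, -0.004, 0],
    [0.147, -0.013, 0],
    [0.147, -0.013, 0],
    [0.147, -0.013, 0],
  ],
  dr=[
    [0, 0, -0.017],
    [0, 0, -0.035],
    [0, 0, -0.052],
    [0, 0, -0.069],
    [0, 0, -0.087],
    [0, 0, -0.104],
    [0, 0, -0.121],
    [0, 0, -0.138],
    [0, 0, -0.138],
    [0, 0, -0.138],
  ],
  gripper=[0, 0, 0, 0, 0, 0, 0, 0, 0, 0],
)

```text
clock: 16.83
eef_pos: [511.9, 96.9, 216.2]
eef_rot: [3.141, -0.001, 0.637]
wrist_force: [0.5, 1.0, -0.1]
finger_gap: 0.8
finger_force: 0.6
```

Emit:
carry_out(
  slide=[
    [0.004, -0.002, 0],
    [0.007, -0.004, 0],
    [0.007, -0.004, 0],
  ],
  dr=[
    [0, 0, 0],
    [0, 0, -0.006],
    [0, 0, -0.006],
  ],
  gripper=[0, 0, 0],
)

```text
clock: 17.08
eef_pos: [513.3, 96.1, 215.9]
eef_rot: [-3.141, -0.001, 0.598]
wrist_force: [-3.9, 4.2, 3.2]
finger_gap: 0.7
finger_force: 2.6
```

Emit:
carry_out(
  slide=[
    [-0.02, 0.01, 0],
    [-0.02, 0.01, 0.1],
    [-0.02, 0.01, 0.19],
    [0.06, 0.02, 0.19],
    [0.12, 0.03, 0.19],
    [0.188, 0.049, 0.19],
    [0.188, 0.049, 0.19],
    [0.188, 0.049, 0.19],
    [0.188, 0.049, 0.19],
  ],
  dr=[
    [0, 0, 0],
    [0, 0, 0.01],
    [0, 0, 0.03],
    [0, 0, 0.05],
    [0, 0, 0.07],
    [0, 0, 0.09],
    [0, 0, 0.106],
    [0, 0, 0.106],
    [0, 0, 0.106],
  ],
  gripper=[0, 0, 0, 0, 0, 0, 0, 0, 0],
)

```text
clock: 17.83
eef_pos: [560.0, 108.0, 262.8]
eef_rot: [3.141, 0.0, 1.261]
wrist_force: [-0.4, 0.9, 0.2]
finger_gap: 0.3
finger_force: 0.0
```

Emit:
carry_out(
  slide=[
    [0, 0, -0.06],
    [0, 0, -0.12],
    [0, 0, -0.18],
    [0, 0, -0.18],
    [0, 0, -0.18],
  ],
  dr=[
    [0, 0, 0],
    [0, 0, 0],
    [0, 0, 0],
    [0, 0, 0],
    [0, 0, 0],
  ],
  gripper=[0, 0, 0, 0, 0],
)

```text
clock: 18.25
eef_pos: [560.0, 107.9, 217.8]
eef_rot: [-3.141, 0.0, 1.261]
wrist_force: [-0.2, -0.3, 0.5]
finger_gap: 0.8
finger_force: 0.0
```

Emit:
carry_out(
  slide=[
    [0, 0.013, 0],
    [0.001, 0.027, -0.003],
    [0.004, 0.041, -0.006],
    [0.007, 0.054, -0.01],
    [0.012, 0.067, -0.01],
    [0.018, 0.079, -0.01],
    [0.026, 0.091, -0.01],
    [0.026, 0.091, -0.01],
    [0.026, 0.091, -0.01],
  ],
  dr=[
    [0, 0, -0.015],
    [0, 0, -0.029],
    [0, 0, -0.043],
    [0, 0, -0.058],
    [0, 0, -0.072],
    [0, 0, -0.086],
    [0, 0, -0.101],
    [0, 0, -0.101],
    [0, 0, -0.101],
  ],
  gripper=[0, 0, 0, 0, 0, 0, 0, 0, 0],
)

```text
clock: 19.0
eef_pos: [566.4, 129.6, 216.4]
eef_rot: [3.14, 0.002, 0.626]
wrist_force: [-7.5, -9.5, 2.5]
finger_gap: 0.4
finger_force: 5.8
```

Emit:
carry_out(
  slide=[
    [0.002, 0.003, 0],
    [0.004, 0.006, 0],
    [0.004, 0.006, 0],
  ],
  dr=[
    [0, 0, 0],
    [0, 0, -0.006],
    [0, 0, -0.006],
  ],
  gripper=[0, 0, 0],
)

```text
clock: 19.25
eef_pos: [566.9, 130.6, 216.2]
eef_rot: [3.14, 0.005, 0.586]
wrist_force: [-12.7, -15.1, 5.4]
finger_gap: 0.4
finger_force: 9.5
```

Emit:
carry_out(
  slide=[
    [-0.012, -0.02, 0],
    [-0.012, -0.02, 0.1],
    [-0.012, -0.02, 0.19],
    [-0.12, 0.03, 0.19],
    [-0.24, 0.09, 0.19],
    [-0.362, 0.148, 0.19],
    [-0.362, 0.148, 0.19],
    [-0.362, 0.148, 0.19],
    [-0.362, 0.148, 0.19],
  ],
  dr=[
    [0, 0, 0],
    [0, 0, 0.01],
    [0, 0, 0.03],
    [0, 0, 0.05],
    [0, 0, 0.07],
    [0, 0, 0.09],
    [0, 0, 0.107],
    [0, 0, 0.107],
    [0, 0, 0.107],
  ],
  gripper=[0, 0, 0, 0, 0, 0, 0, 0, 0],
)

```text
clock: 20.0
eef_pos: [477.7, 169.3, 264.0]
eef_rot: [3.14, -0.001, 1.259]
wrist_force: [-1.0, 0.3, -0.6]
finger_gap: 0.6
finger_force: 0.0
```

Emit:
carry_out(
  slide=[
    [0, 0, -0.06],
    [0, 0, -0.12],
    [0, 0, -0.18],
    [0, 0, -0.18],
    [0, 0, -0.18],
  ],
  dr=[
    [0, 0, 0],
    [0, 0, 0],
    [0, 0, 0],
    [0, 0, 0],
    [0, 0, 0],
  ],
  gripper=[0, 0, 0, 0, 0],
)

```text
clock: 20.42
eef_pos: [477.8, 168.8, 217.7]
eef_rot: [-3.141, 0.0, 1.259]
wrist_force: [0.0, -0.1, 0.7]
finger_gap: 0.8
finger_force: 0.0
```

Emit:
carry_out(
  slide=[
    [0, -0.013, 0],
    [-0.001, -0.027, -0.003],
    [-0.004, -0.041, -0.006],
    [-0.007, -0.054, -0.01],
    [-0.012, -0.067, -0.01],
    [-0.018, -0.079, -0.01],
    [-0.026, -0.091, -0.01],
    [-0.026, -0.091, -0.01],
    [-0.026, -0.091, -0.01],
  ],
  dr=[
    [0, 0, -0.015],
    [0, 0, -0.029],
    [0, 0, -0.043],
    [0, 0, -0.058],
    [0, 0, -0.072],
    [0, 0, -0.086],
    [0, 0, -0.101],
    [0, 0, -0.101],
    [0, 0, -0.101],
  ],
  gripper=[0, 0, 0, 0, 0, 0, 0, 0, 0],
)

```text
clock: 21.17
eef_pos: [471.5, 146.4, 216.3]
eef_rot: [3.141, -0.002, 0.629]
wrist_force: [1.3, 0.2, 1.2]
finger_gap: 0.2
finger_force: 0.8
```

Emit:
carry_out(
  slide=[
    [-0.002, -0.003, 0],
    [-0.004, -0.006, 0],
    [-0.004, -0.006, 0],
  ],
  dr=[
    [0, 0, 0],
    [0, 0, -0.006],
    [0, 0, -0.006],
  ],
  gripper=[0, 0, 0],
)

```text
clock: 21.42
eef_pos: [470.3, 145.1, 215.8]
eef_rot: [3.141, -0.002, 0.591]
wrist_force: [3.6, 0.6, 2.0]
finger_gap: -0.1
finger_force: 1.7
```

Emit:
carry_out(
  slide=[
    [-0.003, -0.005, 0],
    [-0.005, -0.008, 0],
    [-0.005, -0.008, 0],
  ],
  dr=[
    [0, 0, 0],
    [0, 0, 0],
    [0, 0, 0],
  ],
  gripper=[0, 0, 0],
)

```text
clock: 21.67
eef_pos: [469.3, 143.9, 215.8]
eef_rot: [-3.141, -0.004, 0.593]
wrist_force: [6.8, 10.9, 0.1]
finger_gap: 0.4
finger_force: 6.1
```

Emit:
carry_out(
  slide=[
    [0.012, 0.02, 0],
    [0.012, 0.02, 0.1],
    [0.012, 0.02, 0.22],
    [-0.1, 0.1, 0.3],
    [-0.2, 0.25, 0.3],
    [-0.25, 0.4, 0.3],
    [-0.3, 0.55, 0.3],
    [-0.3, 0.7, 0.3],
    [-0.3, 0.8, 0.3],
    [-0.3, 0.8, 0.3],
  ],
  dr=[
    [0, 0, 0],
    [0, 0, 0],
    [0, 0, 0],
    [0, 0, 0],
    [0, 0, 0],
    [0, 0, 0],
    [0, 0, 0],
    [0, 0, 0],
    [0, 0, 0],
    [0, 0, 0],
  ],
  gripper=[0, 0, 0, 0, 0, 0, 0, 0, 0, 0],
)

```text
clock: 22.5
eef_pos: [392.5, 346.4, 289.5]
eef_rot: [-3.141, 0.002, 0.596]
wrist_force: [0.0, -0.9, -0.4]
finger_gap: 0.6
finger_force: 0.0
```

```bash
python3 - <<'E'
from h import *
import cv2
A=camera("top")[:,:,::-1];B=camera("scene")[:,:,::-1]
f=lambda i:cv2.resize(i,(400,300),interpolation=cv2.INTER_CUBIC)
cv2.imwrite("pics/h5.png",np.vstack([np.hstack([f(A[175:265,235:355]),f(B[140:230,300:420])]),np.hstack([f(A[180:240,340:420]),f(B[185:245,235:315])])]))
s=read_state();print(s["eef_pos"],s["clock"])
E
```

```text
[393.05561808 343.30054554 289.46091284] 22.6
```

View pics/h5.png

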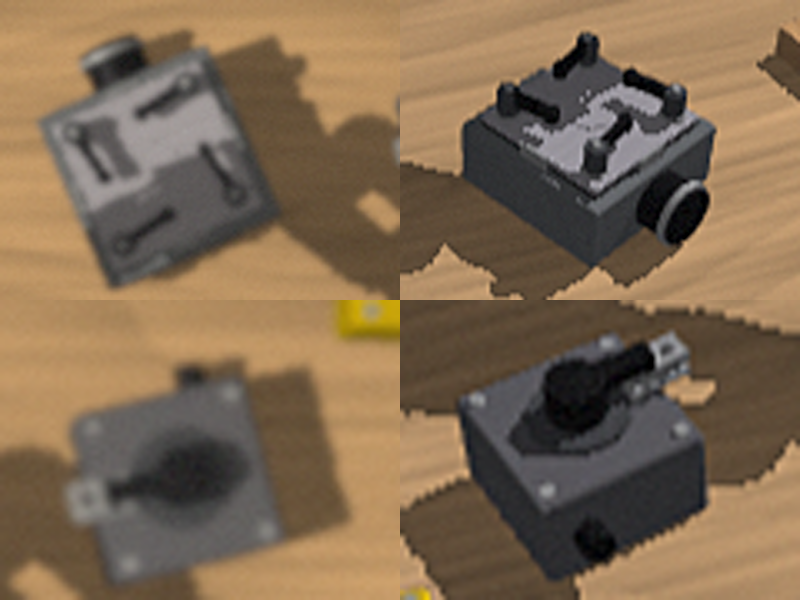

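All levers look nearly home. Hub to tip in the top-left panel: L0 (73,132)→(105,178), L1 (185,83)→(140,112), L2 (236,194)→(205,147), L3 (123,243)→(170,213). The handle tab lies over the hasp, with its hole at (88,497) and (668,348). I'll work out the numbers.

```bash
python3 - <<'E'
from h import *
from w import Y,a0
t=lambda x,y,z:ray("top",(x+.5)/3.333-.5+235,(y+.5)/3.333-.5+175,z)
for i,(h,p) in enumerate([((73,132),(105,178)),((185,83),(140,112)),((236,194),(205,147)),((123,243),(170,213))]):
    d=t(*p,131)-t(*h,131);print(i,np.hypot(*d),((a0[i]-(np.arctan2(d[1],d[0])-Y)+np.pi)%(2*np.pi))-np.pi)
print(ray("top",88.5/5-.5+340,197.5/5-.5+180,97),ray("scene",268.5/5-.5+235,48.5/5-.5+185,97),"hasp 536.2 -111.7")
E
```

```text
0 55.3209586555275 1.373639659096102
1 52.47380762257285 1.4155977276548946
2 55.11900256360336 1.4051443449689511
3 53.912823439095064 1.4239016532033437
[ 537.4680618  -111.28893738] [ 535.42396261 -110.59611107] hasp 536.2 -111.7
```

All four screws measure home (1.37 to 1.42 rad, against 1.27 needed), and the handle hole is within about 1.3 mm of the hasp hole. The robot is clear of everything, so I'm handing in.

```bash
python3 -c "
from cell import *
print(sign_off())"
```

```text
the job is handed in; nothing more can be done
None
```

I handed the job in at about 22.6 s: isolator off with its holes within about 1.3 mm, and all four screws tightened crisscross in two rounds to about 1.37–1.42 rad; I did not measure the cover's height or flatness, and the sign-off gave no verdict.

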